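# Pull the clogged filter plate and show it to the camera

## Task

Pull the red lock cap of the yellow-hooded fume filter unit out to its stop, lift the yellow flap until it stands upright, and draw the clogged dark filter plate up out of its slot, leaving the clean white plate seated in its own. Then show the dark plate to the inspection camera: hold it upright and still about 12 cm straight in front of the lens, centred at lens height, with its broad face to the lens. Finish there still holding it, with the lock out and the flap left open, and nothing else on the bench disturbed.

Things in the scene. Friction and masses are not known exactly. Their poses are not given: they have to be found in the camera images.
- filter_unit: Grey fume filter unit fixed to the bench, 150 x 220 x 90 mm (its x, y, z) without flap, lock and rail. Origin: centre of its underside; x points away from the side with the handle and lock (the front is -x), y to its left seen from the front, z up. Under the flap its flat top (90 mm up) has two slots for plates, at x -15 mm, y +50 and -50 mm, each 14 x 86 mm and 65 mm deep.
- flap (a joint): Hinge of the yellow hood-shaped flap (150 x 220 mm, 46 mm high, hollow below) that covers the unit's top; hinged along the unit's rear edge (unit x +75 mm, 90 mm up). rad: 0 shut, 1.57 upright, stop at 1.7. A stiff hinge (0.3 N m): the flap stays where it is left. Cannot be lifted while the red lock is in.
- flap_handle (a point): Middle of the flap's black round handle bar: 10 mm thick, 90 mm long along the unit's y, standing 35 mm out from the flap's front face, 115 mm above the bench when shut (only air below it). It swings with the flap. Axes turn with the flap (those of the unit when shut).
- flap_hinge (a point): Middle of the flap's hinge line, which runs along the unit's y.
- lock (a joint): Slide of the red lock cap: m, 0 fully in, 0.025 fully out at its stop; grows as the cap is drawn away from the unit's front (unit -x). Starts between 0 and 0.004. Held by friction of about 4 N, stays where it is left. Its tongue covers a steel lip of the flap; the flap is free when the cap is fully out.
- lock_grip (a point): Grip point of the red lock cap, a block 26 mm long (unit x), 16 mm wide (unit y) and 38 mm high, on an aluminium rail 22 mm wide on the front left of the unit. The point lies on its mid-plane, 14 mm below its top and 26 mm above the rail's top. Axes of the unit.
- clogged_plate: The dark grey-black clogged filter plate, 110 g nominal: a panel 10 mm thick (x), 80 mm wide (y), 65 mm high (z) with a grip tab 10 x 30 x 30 mm standing on the middle of its top edge (95 mm in all). Origin: centre of its underside. At the start it stands in one of the two slots, panel flush with the unit's top, tab above it, all hidden under the flap; axes then those of the unit.
- clogged_plate_tab (a point): Middle of the dark plate's grip tab, 80 mm above the plate's underside.
- clogged_plate_mid (a point): Middle of the dark plate's panel, 32.5 mm above its underside and 47.5 mm below the middle of the tab.
- clean_plate: The white clean filter plate, same shape, in the other slot. To stay there. Origin: centre of its underside.
- camera: White inspection camera on a round-footed post, fixed to the bench, 165 mm high. Its lens looks level along its own -x; z up. Origin on the bench under the housing.
- lens (a point): Centre of the camera's front lens, 140 mm above the bench. Axes of the camera: it looks along -x.
- screwdriver: Screwdriver with red handle, 170 mm, lying on the bench. A bystander: leave it alone.
- pliers: Blue-handled pliers, 160 mm, lying. A bystander: leave it alone.
- spool: Metal spool, 54 mm wide, 47 mm high, standing behind the unit. A bystander: leave it alone.
- flux_jar: Small amber jar, 48 mm wide, 55 mm high. A bystander: leave it alone.
- multimeter: Green hand meter, 150 x 75 x 34 mm, lying. A bystander: leave it alone.
- brush: Brush, 160 mm, lying. A bystander: leave it alone.
- parts_box: Clear divided parts box, 120 x 200 x 35 mm. A bystander: leave it alone.

How it is judged:
By the outcome, as a careful person would: the job done as asked, in the order asked, and still so for the second after the job is handed in, while the arm keeps its last pose, push and grip.
It also fails if it takes over 64 s, if anything falls off the work surface, if the arm or the gripper's body presses on something with over 40 N, if the wrist force passes 120 N, or if a joint passes its speed limit or range.

## Robot

A 7-joint arm with a two-finger parallel gripper is mounted at the origin on the work surface. World frame = base frame: x ahead of the robot, y to its left, z up, the work surface at z = 0. Lengths are in m, angles in rad, forces in N, time in s.
With the tool pointing down it reaches from about 0.425 to 0.875 m from the base axis. Payload 4.7 kg.
Tool frame: the origin (TCP) lies where the fingers leave the gripper's body, on its centre line; the fingertips stand 70 mm ahead of it and the grasp point (between the pads) lies 51 mm ahead of it; z points along the fingers, x is the direction in which the jaws open and shut, and the axes are right-handed (so a half turn about z gives the same grasp; the last joint's range is limited). The gripper opens to 87 mm and grips with 3 to 60 N. Pads are 19 mm wide; open, the fingers measure 117 mm over their backs; the gripper's body (75 mm by 190 mm) begins 51 mm behind the grasp point.
Start: joints at [-1.285, 0.321, -0.07, 1.45, 0.023, 1.371, -0.057], TCP at [0.175, 0.626, 0.292] pointing down, gripper open.
Joint ranges: [-2.86, 2.86], [-0.3, 2.09], [-1.38, 1.24], [0.06, 2.45], [-1.56, 4.7], [0.09, 2.05], [-2.69, 2.69]. Speed limits (rad/s): [2.57, 2.57, 3.14, 3.14, 3.14, 3.14, 3.14].

## Interface

Orientations are given as [roll, pitch, yaw] about the fixed x, y, z axes, in that order (R = Rz(yaw) Ry(pitch) Rx(roll)).
In Python, from workcell import observe, grab_frame, finish_job gives the robot as it stands. The module is installed in compiled form; this text tells all that it offers.
- The arm moves only by the tool move_arm, never from a script. Its argument "rows" is a list of rows, each an object with "claw": the closure, from -1 (fully open) to 1 (shut); "travel": the shift along the tool's x, y, z in m, a list of three; "turn": the turn about the tool's z in rad. In form: [{"claw": claw, "travel": [x, y, z], "turn": turn}, ...]. A call has 1 to 5 rows; each row is the pose to reach, as a shift and turn from the pose commanded when the call began, along the tool's axes at that moment; what a row does not reach only later rows make up. A row lasts 1/10 s, in which the tool goes at most 50 mm and 8.59 degrees, less where a joint would pass 70% of its speed; a pose out of reach is approached as far as the arm can. A call with a gripper value outside its range is refused whole. The fingers move at their own pace and stop on an object; "grip_force" is the grip in N (left out, the last holds). Time passes only in rows, so rows that repeat a pose let the fingers close. It gives the time, the measured TCP pose, the force and the opening at its end, in the units of the state.
- observe(): the state, without advancing time (a new reading comes with each control period).
- grab_frame(name): name is "side" or "top"; returns a dict with "image" (420x560x3 uint8, blue, green, red), "intrinsics" (3x3 intrinsics, pixels), "origin" and "attitude" of the camera in the world. Camera axes: x right, y up, looking along -z (the intrinsics and any distortion apply to the point x, -y, -z); pixel columns grow to the right and rows downward; lengths in m; the calibration is good to about 2 mm. A picture is of the moment at which its call begins. There is no depth.
- finish_job(): hands the job in, once; it reports no verdict.
The state is a dict: "time_s": time; "joint_positions": joint angles; "qd": joint speeds; "joint_torque": joint torques, N m; "position": TCP position; "ee_rot": TCP orientation; "ft_force": force on the tool from outside, world axes, zero at the start; "wrist_torque": the same for the moment, N m; "gripper_width": opening from 0.0 (shut) to 1.0 (fully open).
Only numpy, scipy, OpenCV 4.12 (cv2) and the standard library are available. Lean on these libraries where they do the work, as an engineer would, in place of code of your own. Each camera call takes 0.05 s, during which the arm holds its last target. There are 200 camera calls.

## Working session

There is one attempt and no reset: what is moved stays moved. The work goes in short steps, Python scripts to look and compute and a tool call to move; the robot and the scene stay as the last step left them, time stands still between calls to the robot, and variables do not carry over. Pictures are saved under pics/ and viewed, about 8 in all and at most 12, crops included, and the job is handed in when it is done.

Besides the shell and the picture viewer there is one more tool, called after "Request:" as name([rows], argument=value, ...), one row to a line, values as JSON. move_arm: Moves the arm, as the interface text tells. Its arguments: {"type":"object","properties":{"rows":{"type":"array","items":{"type":"object","properties":{"claw":{"type":"number"},"travel":{"type":"array","items":{"type":"number"}},"turn":{"type":"number"}}}},"grip_force":{"type":"number"}},"required":["rows"]}

```bash
mkdir -p pics; ls
python3 - <<'E'
from workcell import observe, grab_frame
import cv2
s=observe(); print({k:s[k] for k in s})
for n in ("top","side"):
    f=grab_frame(n); cv2.imwrite(f"pics/{n}0.png",f["image"]); print(n,f["intrinsics"],f["origin"],f["attitude"],f.keys())
E
```

```text
pics
{'time_s': 0.0, 'joint_positions': array([-1.28487523,  0.32181752, -0.07007939,  1.45167792,  0.02263074,
        1.37079365, -0.05685356]), 'qd': array([ 0.00042899, -0.00051245, -0.00034675,  0.00169685,  0.00094677,
        0.00046576,  0.00050721]), 'joint_torque': array([ 1.91862350e-04, -4.91281843e+01, -4.03685309e-01, -3.12534535e+01,
       -6.39386033e-02,  4.36688215e-02,  1.53227193e-04]), 'position': array([0.17445628, 0.62571354, 0.29116345]), 'ee_rot': array([3.14146243e+00, 1.90522370e-03, 1.29905324e+00]), 'ft_force': array([-0.93089907, -1.35076448,  0.58475873]), 'wrist_torque': array([-0.02811838,  0.01580058,  0.00412452]), 'gripper_width': 1.0001731944926786}
top [[433.58707789   0.         283.80812278]
 [  0.         433.58707789 213.88078799]
 [  0.           0.           1.        ]] [ 0.50682725 -0.02633317  1.34290393] [ 0.05400209  0.01288466 -1.57857   ] dict_keys(['image', 'intrinsics', 'origin', 'attitude'])
side [[460.25458371   0.         279.53895818]
 [  0.         460.25458371 208.54756765]
 [  0.           0.           1.        ]] [ 0.00599622 -0.8415569   0.91611548] [ 0.86766303  0.00285024 -0.62420519] dict_keys(['image', 'intrinsics', 'origin', 'attitude'])
```

View pics/top0.png

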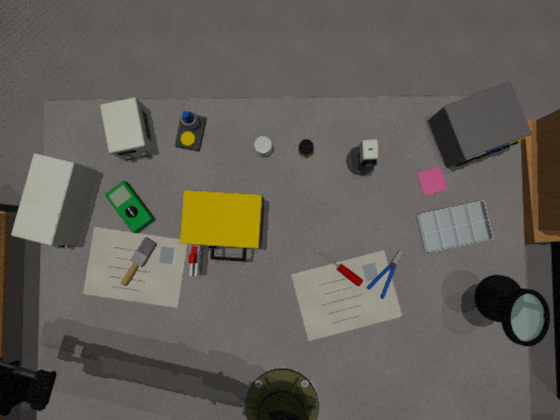

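View pics/side0.png

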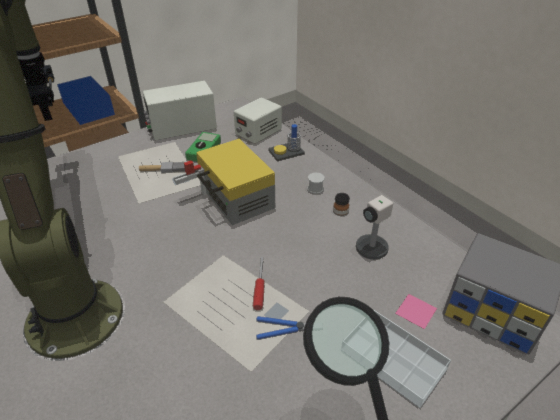

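Top view: unit's yellow flap at about (183–263, 192–247), handle bar at (230,255), red lock at (194,258), and camera at (368,152) with its lens facing image-down. The side view shows the same items; lock at (190,167), lens at (371,214). Next I'll measure them and view an enlarged crop.

```bash
cat > h.py <<'E'
import numpy as np, cv2
from scipy.spatial.transform import Rotation as R
from workcell import observe, grab_frame
def rot(f): return R.from_euler('xyz',f["attitude"]).as_matrix()
def ray(f,p):
    d=np.linalg.inv(f["intrinsics"])@[p[0],p[1],1]
    return np.array(f["origin"]), rot(f)@[d[0],-d[1],-d[2]]
def onz(f,p,z):
    o,d=ray(f,p); return o+d*(z-o[2])/d[2]
def tri(fa,pa,fb,pb):
    (o1,d1),(o2,d2)=ray(fa,pa),ray(fb,pb)
    t=np.linalg.lstsq(np.c_[d1,-d2],o2-o1,rcond=None)[0]
    a,b=o1+t[0]*d1,o2+t[1]*d2
    return (a+b)/2,np.linalg.norm(a-b)
def proj(f,P):
    c=rot(f).T@(np.array(P)-f["origin"]); q=f["intrinsics"]@[c[0],-c[1],-c[2]]; return q[:2]/q[2]
def mask(f,lo,hi,box=None):
    m=cv2.inRange(cv2.cvtColor(f["image"],cv2.COLOR_BGR2HSV),lo,hi)
    if box:
        k=np.zeros_like(m); x0,y0,x1,y1=box; k[y0:y1,x0:x1]=255; m&=k
    return m
def crop(f,box,s): 
    x0,y0,x1,y1=box; return cv2.resize(f["image"][y0:y1,x0:x1],None,fx=s,fy=s,interpolation=cv2.INTER_CUBIC)
E
python3 - <<'E'
from h import *
t,s=grab_frame("top"),grab_frame("side")
for n,f,box in (("top",t,(170,180,275,275)),("side",s,(180,130,290,230))):
    m=mask(f,(20,120,60),(35,255,255),box); c=max(cv2.findContours(m,0,2)[0],key=cv2.contourArea)
    r=cv2.minAreaRect(c); b=cv2.boxPoints(r); q=cv2.approxPolyDP(c,4,True)[:,0]
    print(n,"yellow",r,q.tolist())
    if n=="top":
        w=np.array([onz(f,p,.136) for p in b]); print(w.round(4),np.linalg.norm(np.diff(w,axis=0),axis=1))
a=crop(t,(175,185,275,285),4); b=crop(s,(165,130,285,230),4); a=a[:400]
c=crop(t,(340,130,390,180),6)[:300]; d=crop(s,(350,185,400,260),4)
W=np.zeros((600,800,3),np.uint8)
x=cv2.resize(a,(350,350)); W[:350,:350]=x; y=cv2.resize(b,(420,350)); W[:350,360:780]=y
W[355:595,:240]=cv2.resize(c,(240,240)); W[355:595,360:520]=cv2.resize(d,(160,240)); cv2.imwrite("pics/z1.png",W)
E
```

```text
top yellow ((220.72569274902344, 218.8891143798828), (79.7818374633789, 54.33148956298828), 3.5763344764709473) [[184, 190], [181, 243], [258, 248], [261, 195]]
[[0.492  0.2808 0.136 ]
 [0.6437 0.272  0.136 ]
 [0.6276 0.0486 0.136 ]
 [0.4765 0.0588 0.136 ]] [0.15194697 0.22399929 0.15148049]
side yellow ((235.74656677246094, 167.6575469970703), (56.99903869628906, 66.71344757080078), 69.44395446777344) [[239, 139], [197, 152], [198, 162], [230, 200], [273, 184], [273, 172]]
```

View pics/z1.png

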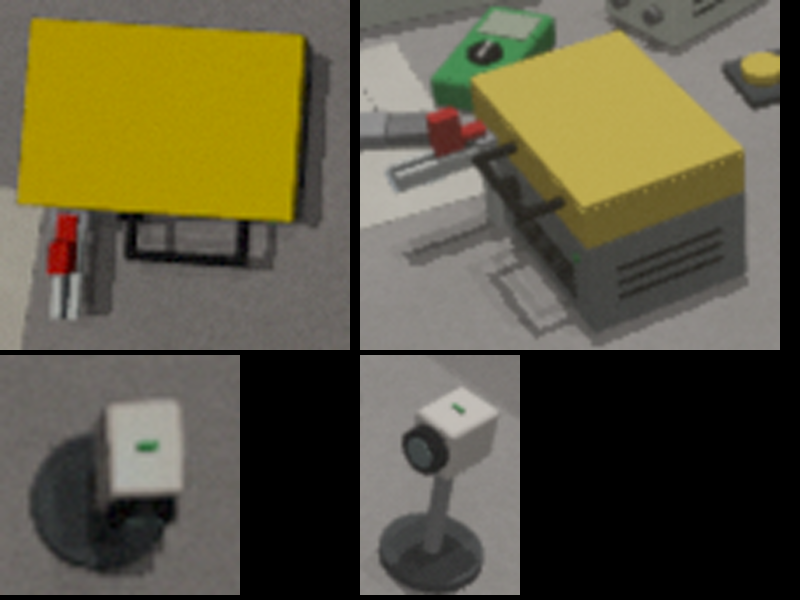

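Run:
```python
from h import *
t,s=grab_frame("top"),grab_frame("side")
np.save("pics/t.npy",t["image"])
def up(f,b,k): x0,y0,x1,y1=b; return cv2.resize(f["image"][y0:y1,x0:x1],None,fx=k,fy=k,interpolation=0)
W=np.zeros((600,800,3),np.uint8)
def put(im,x,y,b,k):
    W[y:y+im.shape[0],x:x+im.shape[1]]=im
    for c in range(b[0],b[2]):
        if c%5==0: cv2.putText(W,str(c),(x+(c-b[0])*k,y+9),0,.3,(0,255,0)); cv2.line(W,(x+(c-b[0])*k,y+10),(x+(c-b[0])*k,y+14),(0,255,0))
    for r in range(b[1],b[3]):
        if r%5==0: cv2.putText(W,str(r),(x,y+(r-b[1])*k+4),0,.3,(0,255,0))
for f,b,k,x,y in ((t,(183,244,209,274),10,0,0),(s,(178,154,213,184),10,270,0),(t,(355,136,385,166),9,0,310),(s,(358,192,392,222),9,280,310)):
    put(up(f,b,k),x,y,b,k)
cv2.imwrite("pics/z2.png",W)
for n,f,b in (("t",t,(180,240,210,280)),("s",s,(175,150,215,190))):
    m=mask(f,(0,120,60),(8,255,255),b)|mask(f,(172,120,60),(180,255,255),b)
    c=max(cv2.findContours(m,0,2)[0],key=cv2.contourArea); print(n,cv2.boundingRect(c),c[:,0].tolist())
```

```text
t (188, 246, 9, 18) [[192, 246], [191, 247], [191, 253], [190, 254], [189, 254], [189, 258], [188, 259], [188, 262], [192, 262], [193, 263], [194, 262], [195, 262], [194, 261], [194, 255], [195, 254], [196, 254], [196, 247], [195, 246]]
s (184, 160, 17, 14) [[190, 160], [189, 161], [188, 161], [187, 162], [185, 162], [184, 163], [185, 164], [185, 170], [187, 172], [187, 173], [189, 173], [190, 172], [193, 172], [194, 171], [194, 170], [195, 169], [197, 169], [198, 168], [199, 168], [200, 167], [200, 166], [198, 164], [197, 165], [196, 165], [195, 166], [193, 166], [192, 165], [192, 161], [191, 161]]
```

View pics/z2.png

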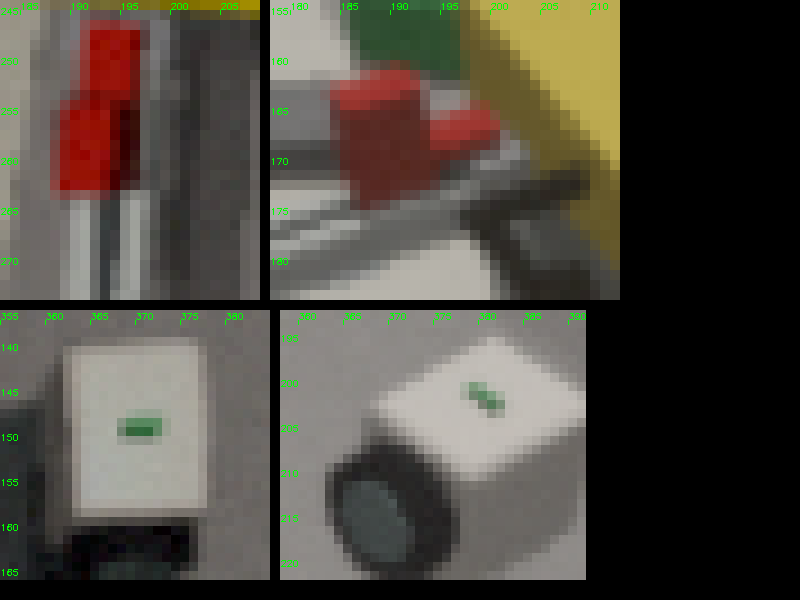

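Run:
```python
from h import *
t,s=grab_frame("top"),grab_frame("side")
P,e=tri(t,(190.9,258.3),s,(188.3,162.1)); print("cap top",P,e)
u=np.array([.561,.1665]); a=-.068; X=np.array([np.cos(a),np.sin(a)]);Y=np.array([-X[1],X[0]])
d=P[:2]-u; print("unit xy",d@X,d@Y)
# handle bar: dark line in top view
for z in (.115,):
    for p in ((212,257.5),(246,260),(229,258.5)): q=onz(t,p,z); print("bar?",q, (q[:2]-u)@X,(q[:2]-u)@Y)
m=mask(t,(0,0,0),(180,255,55),(205,244,252,270)); cv2.imwrite("pics/m.png",m)
print("dark rows", [(r,np.where(m[r])[0].min(),np.where(m[r])[0].max(),int((m[r]>0).sum())) for r in range(244,270) if m[r].any()])
# hood bottom-front corners etc check
print("hood pix pred",[proj(t,[*(u+sx*.075*X+sy*.11*Y),.136]).round(1).tolist() for sx,sy in((1,1),(-1,1),(-1,-1),(1,-1))])
print("hood side pred",[proj(s,[*(u+sx*.075*X+sy*.11*Y),.136]).round(1).tolist() for sx,sy in((1,1),(-1,1),(-1,-1),(1,-1))])
m=mask(t,(0,0,115),(180,60,255),(355,135,385,160)); c=max(cv2.findContours(m,0,2)[0],key=cv2.contourArea)
r=cv2.minAreaRect(c); print("cam",r); b=cv2.boxPoints(r); w=np.array([onz(t,p,.165)[:2] for p in b]); print(w.round(4), np.linalg.norm(np.diff(w,axis=0),axis=1), w.mean(0))
print("lens",onz(s,(367.8,215.1),.14))
for c,z,n in(((369.3,148.8),.165,"top"),((380,202),.165,"side")): print(n,onz(t if n=="top" else s,c,z))
```

```text
cap top [0.45070648 0.24934938 0.1292052 ] 0.0007064146673728768
unit xy -0.11566804126891761 0.0751637271934216
bar? [0.45155924 0.19294382 0.115     ] -0.11098462678782915 0.01894646455751804
bar? [0.44383825 0.09673397 0.115     ] -0.11215053692480949 -0.0775656522326942
bar? [0.44839962 0.14480652 0.115     ] -0.11086613020853636 -0.029294266348505835
dark rows [(246, np.int64(208), np.int64(216), 9), (247, np.int64(208), np.int64(217), 10), (248, np.int64(209), np.int64(246), 13), (249, np.int64(211), np.int64(245), 6), (250, np.int64(211), np.int64(245), 6), (251, np.int64(211), np.int64(245), 6), (252, np.int64(211), np.int64(245), 6), (253, np.int64(211), np.int64(245), 7), (254, np.int64(211), np.int64(245), 6), (255, np.int64(211), np.int64(245), 6), (256, np.int64(211), np.int64(245), 10), (257, np.int64(211), np.int64(245), 23), (258, np.int64(211), np.int64(245), 35), (259, np.int64(215), np.int64(245), 31), (260, np.int64(230), np.int64(245), 16), (261, np.int64(244), np.int64(245), 2)]
hood pix pred [[182.9, 189.4], [179.0, 242.9], [257.7, 247.7], [261.1, 194.0]]
hood side pred [[238.7, 137.1], [195.6, 150.8], [228.2, 187.9], [274.4, 171.1]]
cam ((370.0, 148.5), (19.0, 16.0), 90.0)
[[ 0.7743 -0.2275]
 [ 0.7738 -0.2712]
 [ 0.7213 -0.2702]
 [ 0.7218 -0.2266]] [0.04372081 0.05247956 0.04361699] [ 0.74779912 -0.24888175]
lens [ 0.70723813 -0.25120168  0.14      ]
top [ 0.74695908 -0.24696071  0.165     ]
side [ 0.74586472 -0.25149495  0.165     ]
```

Create d.py:
```python
import sys
from h import *
# usage: d.py x y z yaw  -> tool-axis shift of TCP and turn from measured pose
s=observe(); p=s["position"]; M=R.from_euler('xyz',s["ee_rot"]).as_matrix()
print("t",round(s["time_s"],2),"tcp",p.round(4),"rpy",s["ee_rot"].round(4),"F",s["ft_force"].round(1),"w",round(s["gripper_width"]*87,1))
print("q",s["joint_positions"].round(2))
if len(sys.argv)>4:
    v=[float(a) for a in sys.argv[1:5]]
    print("shift",(M.T@(np.array(v[:3])-p)).round(4),"turn",round(-((v[3]-s["ee_rot"][2]+np.pi)%(2*np.pi)-np.pi),4))
```

```text
(no output)
```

Request:
move_arm([
  {"claw": 0.08,"travel": [-0.03,0.037,0],"turn": 0},
  {"claw": 0.08,"travel": [-0.06,0.074,0],"turn": 0},
  {"claw": 0.08,"travel": [-0.087,0.11,0.01],"turn": 0},
  {"claw": 0.08,"travel": [-0.116,0.147,0.02],"turn": 0},
  {"claw": 0.08,"travel": [-0.144,0.184,0.03],"turn": 0},
])

```text
time_s: 0.9
position: [0.3141, 0.4364, 0.2623]
ee_rot: [3.141, -0.001, 1.299]
ft_force: [0.4, -0.6, 0.6]
gripper_width: 0.633
```

Request:
move_arm([
  {"claw": 0.08,"travel": [-0.03,0.037,0],"turn": 0},
  {"claw": 0.08,"travel": [-0.06,0.074,0],"turn": -0.05},
  {"claw": 0.08,"travel": [-0.087,0.11,0.01],"turn": -0.1},
  {"claw": 0.08,"travel": [-0.116,0.147,0.01],"turn": -0.15},
  {"claw": 0.08,"travel": [-0.144,0.184,0.01],"turn": -0.204},
])

```text
time_s: 1.4
position: [0.4524, 0.2482, 0.2523]
ee_rot: [3.141, -0.0, 1.505]
ft_force: [1.4, -0.7, 0.7]
gripper_width: 0.461
```

```bash
python3 d.py 0.4507 0.2493 0.166 1.503
```

```text
t 1.4 tcp [0.4524 0.2482 0.2523] rpy [ 3.1415e+00 -4.0000e-04  1.5053e+00] F [ 1.4 -0.7  0.7] w 40.1
q [-0.79  0.06  0.25  1.84 -0.02  1.24  0.97]
shift [ 0.001  -0.0018  0.0863] turn 0.0023
```

Request:
move_arm([
  {"claw": 0.08,"travel": [0.001,-0.002,0.03],"turn": 0},
  {"claw": 0.08,"travel": [0.001,-0.002,0.05],"turn": 0},
  {"claw": 0.08,"travel": [0.001,-0.002,0.065],"turn": 0},
  {"claw": 0.08,"travel": [0.001,-0.002,0.078],"turn": 0},
  {"claw": 0.08,"travel": [0.001,-0.002,0.086],"turn": 0},
])

```text
time_s: 1.9
position: [0.4495, 0.251, 0.1653]
ee_rot: [-3.141, 0.001, 1.503]
ft_force: [0.7, -0.4, 1.0]
gripper_width: 0.46
```

Request:
move_arm([
  {"claw": 0.3,"travel": [0,0,0],"turn": 0},
  {"claw": 0.5,"travel": [0,0,0],"turn": 0},
  {"claw": 1,"travel": [0,0,0],"turn": 0},
  {"claw": 1,"travel": [0,0,0],"turn": 0},
  {"claw": 1,"travel": [0,0,0],"turn": 0},
], grip_force=25)

```text
time_s: 2.4
position: [0.4502, 0.2479, 0.167]
ee_rot: [-3.141, 0.005, 1.501]
ft_force: [-2.6, -8.3, 5.7]
gripper_width: 0.185
```

```bash
python3 d.py
python3 - <<'E'
from h import *
cv2.imwrite("pics/s1.png",np.hstack([cv2.resize(crop(grab_frame("side"),(150,100,290,220),3),(400,343)),cv2.resize(crop(grab_frame("top"),(150,180,290,300),3),(400,343))]))
E
```

```text
t 2.4 tcp [0.4502 0.2479 0.167 ] rpy [-3.141   0.0045  1.5012] F [-2.6 -8.3  5.7] w 16.1
q [-0.79  0.14  0.25  1.94 -0.03  1.07  0.98]
```

View pics/s1.png

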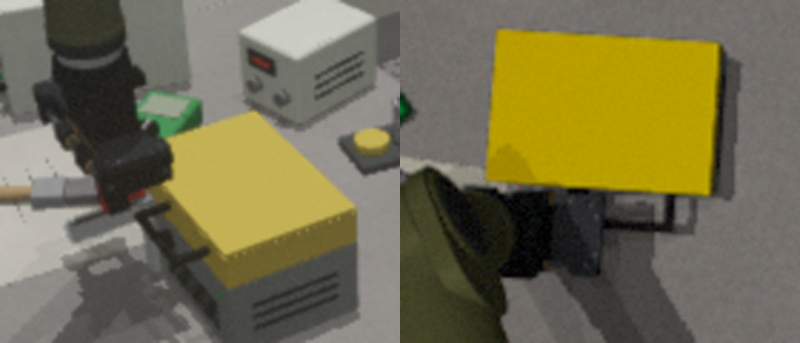

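Cap is gripped (opening 16.1 mm = its width). Now I'll pull it toward unit −x, watching the force.

Request:
move_arm([
  {"claw": 1,"travel": [-0.002,-0.003,0],"turn": 0},
  {"claw": 1,"travel": [-0.002,-0.008,0],"turn": 0},
  {"claw": 1,"travel": [-0.002,-0.013,0],"turn": 0},
  {"claw": 1,"travel": [-0.002,-0.018,0],"turn": 0},
  {"claw": 1,"travel": [-0.002,-0.021,0],"turn": 0},
])

```text
time_s: 3.0
position: [0.43, 0.2491, 0.1671]
ee_rot: [3.138, 0.001, 1.502]
ft_force: [3.0, -5.1, -0.1]
gripper_width: 0.177
```

Request:
move_arm([
  {"claw": 1,"travel": [0,-0.002,0],"turn": 0},
  {"claw": 1,"travel": [0,-0.004,0],"turn": 0},
  {"claw": 1,"travel": [0,-0.005,0],"turn": 0},
  {"claw": 1,"travel": [0,-0.006,0],"turn": 0},
  {"claw": 1,"travel": [0,-0.006,0],"turn": 0},
])

```text
time_s: 3.5
position: [0.4265, 0.2492, 0.1671]
ee_rot: [3.133, -0.0, 1.501]
ft_force: [10.6, -3.1, -3.9]
gripper_width: 0.179
```

```bash
python3 d.py
```

```text
t 3.5 tcp [0.4265 0.2492 0.1671] rpy [ 3.1334e+00 -3.0000e-04  1.5011e+00] F [10.6 -3.1 -3.9] w 15.6
q [-0.81  0.09  0.23  1.99 -0.02  1.06  0.93]
```

Request:
move_arm([
  {"claw": 1,"travel": [0,-0.002,0],"turn": 0},
  {"claw": 1,"travel": [0,-0.004,0],"turn": 0},
  {"claw": 1,"travel": [0,-0.005,0],"turn": 0},
  {"claw": 1,"travel": [0,-0.005,0],"turn": 0},
  {"claw": 1,"travel": [0,-0.005,0],"turn": 0},
])

```text
time_s: 4.0
position: [0.4256, 0.2491, 0.1672]
ee_rot: [3.124, -0.002, 1.5]
ft_force: [23.5, -2.0, -15.3]
gripper_width: 0.181
```

Hard stop: force rose to 23 N with no motion. I'll relax, release and rise.

Request:
move_arm([
  {"claw": 1,"travel": [0,0.005,0],"turn": 0},
  {"claw": 0.3,"travel": [0,0.005,0],"turn": 0},
  {"claw": 0.08,"travel": [0,0.005,0],"turn": 0},
  {"claw": 0.08,"travel": [0,0.005,0],"turn": 0},
  {"claw": 0.08,"travel": [0,0.005,-0.01],"turn": 0},
])

```text
time_s: 4.5
position: [0.4214, 0.2509, 0.1755]
ee_rot: [-3.139, 0.001, 1.504]
ft_force: [0.2, 0.2, 0.9]
gripper_width: 0.428
```

Request:
move_arm([
  {"claw": 0.08,"travel": [0,0,-0.03],"turn": 0},
  {"claw": 0.08,"travel": [0,0,-0.06],"turn": 0},
  {"claw": 0.08,"travel": [0,0,-0.09],"turn": 0},
  {"claw": 0.08,"travel": [0,0,-0.09],"turn": 0},
  {"claw": 0.08,"travel": [0,0,-0.09],"turn": 0},
])

```text
time_s: 5.0
position: [0.4227, 0.2513, 0.2674]
ee_rot: [3.14, -0.002, 1.504]
ft_force: [-0.1, -1.1, -0.2]
gripper_width: 0.457
```

```bash
python3 d.py 0.4485 0.147 0.25 -0.068; python3 d.py 0.4485 0.147 0.25 3.0736
```

```text
t 5.0 tcp [0.4227 0.2513 0.2674] rpy [ 3.1401e+00 -1.7000e-03  1.5036e+00] F [-0.1 -1.1 -0.2] w 39.7
q [-0.82 -0.01  0.23  1.88  0.    1.27  0.91]
shift [-0.1024  0.0327  0.0173] turn 1.5716
t 5.0 tcp [0.4227 0.2513 0.2674] rpy [ 3.1401e+00 -1.7000e-03  1.5036e+00] F [-0.1 -1.1 -0.2] w 39.7
q [-0.82 -0.01  0.23  1.88  0.    1.27  0.91]
shift [-0.1024  0.0327  0.0173] turn -1.57
```

Request:
move_arm([
  {"claw": 0.4,"travel": [-0.03,0.01,0],"turn": 0.15},
  {"claw": 0.4,"travel": [-0.06,0.02,0],"turn": 0.3},
  {"claw": 0.4,"travel": [-0.09,0.03,0.01],"turn": 0.45},
  {"claw": 0.4,"travel": [-0.102,0.033,0.017],"turn": 0.6},
  {"claw": 0.4,"travel": [-0.102,0.033,0.017],"turn": 0.75},
])

```text
time_s: 5.5
position: [0.4478, 0.1439, 0.247]
ee_rot: [-3.141, 0.004, 0.743]
ft_force: [-1.0, 1.0, -0.3]
gripper_width: 0.301
```

Request:
move_arm([
  {"claw": 0.4,"travel": [0,0,0],"turn": 0.15},
  {"claw": 0.4,"travel": [0,0,0],"turn": 0.3},
  {"claw": 0.4,"travel": [0,0,0],"turn": 0.45},
  {"claw": 0.4,"travel": [0,0,0],"turn": 0.6},
  {"claw": 0.4,"travel": [0,0,0],"turn": 0.75},
])

```text
time_s: 6.0
position: [0.4478, 0.1468, 0.2479]
ee_rot: [3.14, 0.002, -0.003]
ft_force: [-0.0, -0.6, 0.7]
gripper_width: 0.3
```

Request:
move_arm([
  {"claw": 0.4,"travel": [0,0,0],"turn": 0.07},
  {"claw": 0.4,"travel": [0,0,0],"turn": 0.07},
])

```text
time_s: 6.2
position: [0.4479, 0.1468, 0.248]
ee_rot: [3.14, 0.002, -0.067]
ft_force: [-0.2, -0.4, -0.1]
gripper_width: 0.299
```

```bash
python3 d.py 0.4485 0.147 0.166 -0.068
python3 - <<'E'
from h import *
W=np.hstack([crop(grab_frame("side"),(150,90,290,220),3)[:, :420],crop(grab_frame("top"),(150,185,275,315),3)]); cv2.imwrite("pics/s2.png",W); print(W.shape)
E
```

```text
t 6.2 tcp [0.4479 0.1468 0.248 ] rpy [ 3.1405e+00  2.1000e-03 -6.6800e-02] F [-0.2 -0.4 -0.1] w 26.0
q [-0.69 -0.04  0.31  1.95  0.01  1.24 -0.45]
shift [ 0.0008 -0.0004  0.082 ] turn 0.0012
(390, 795, 3)
```

View pics/s2.png

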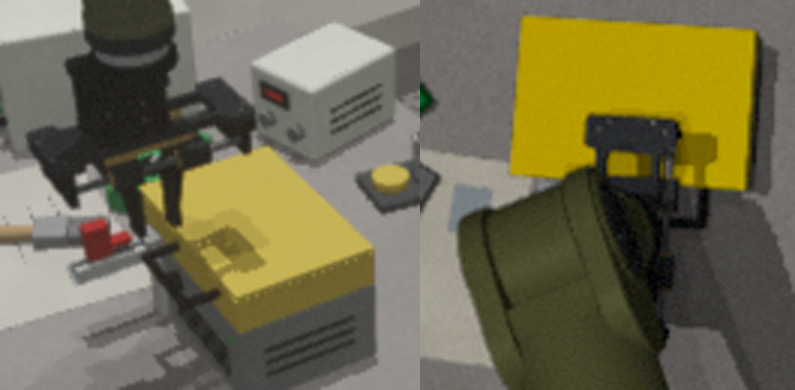

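The cap is out on its rail (crop 95,240) and the fingers are above the bar. Descending to grip the bar.

Request:
move_arm([
  {"claw": 0.4,"travel": [0.001,0,0.03],"turn": 0},
  {"claw": 0.4,"travel": [0.001,0,0.05],"turn": 0},
  {"claw": 0.4,"travel": [0.001,0,0.065],"turn": 0},
  {"claw": 0.4,"travel": [0.001,0,0.075],"turn": 0},
  {"claw": 0.4,"travel": [0.001,0,0.081],"turn": 0},
])

```text
time_s: 6.8
position: [0.4493, 0.1467, 0.1673]
ee_rot: [3.141, 0.001, -0.066]
ft_force: [0.3, -0.9, 0.2]
gripper_width: 0.302
```

Request:
move_arm([
  {"claw": 0.6,"travel": [0,0,0],"turn": 0},
  {"claw": 0.8,"travel": [0,0,0],"turn": 0},
  {"claw": 1,"travel": [0,0,0],"turn": 0},
  {"claw": 1,"travel": [0,0,0],"turn": 0},
], grip_force=20)

```text
time_s: 7.2
position: [0.4493, 0.1471, 0.1689]
ee_rot: [-3.141, 0.001, -0.067]
ft_force: [-3.3, 0.4, 3.6]
gripper_width: 0.105
```

```bash
python3 d.py; python3 -c "
import numpy as np
r=np.hypot(.185,.025);a0=np.arctan2(.025,.185)
for th in np.arange(.1,1.66,.1): 
  a=a0+th; print(round(th,2),round(.185-r*np.cos(a),4),round(r*np.sin(a)-.025,4))"
```

```text
t 7.2 tcp [0.4493 0.1471 0.1689] rpy [-3.141e+00  9.000e-04 -6.680e-02] F [-3.3  0.4  3.6] w 9.1
q [-0.68  0.04  0.32  2.04 -0.02  1.06 -0.42]
0.1 0.0034 0.0183
0.2 0.0087 0.0363
0.3 0.0157 0.0536
0.4 0.0243 0.0701
0.5 0.0346 0.0856
0.6 0.0464 0.1001
0.7 0.0596 0.1133
0.8 0.074 0.1251
0.9 0.0896 0.1355
1.0 0.1061 0.1442
1.1 0.1234 0.1512
1.2 0.1413 0.1565
1.3 0.1596 0.1599
1.4 0.1782 0.1616
1.5 0.1969 0.1613
1.6 0.2154 0.1592
```

Request:
move_arm([
  {"claw": 1,"travel": [0.001,0,-0.009],"turn": 0},
  {"claw": 1,"travel": [0.003,0,-0.018],"turn": 0},
  {"claw": 1,"travel": [0.006,0,-0.027],"turn": 0},
  {"claw": 1,"travel": [0.009,0,-0.036],"turn": 0},
  {"claw": 1,"travel": [0.009,0,-0.036],"turn": 0},
])

```text
time_s: 7.7
position: [0.458, 0.1465, 0.2057]
ee_rot: [-3.141, 0.002, -0.067]
ft_force: [-7.5, 0.3, 2.8]
gripper_width: 0.106
```

Request:
move_arm([
  {"claw": 1,"travel": [0.003,0,-0.009],"turn": 0},
  {"claw": 1,"travel": [0.007,0,-0.017],"turn": 0},
  {"claw": 1,"travel": [0.015,0,-0.034],"turn": 0},
  {"claw": 1,"travel": [0.026,0,-0.049],"turn": 0},
  {"claw": 1,"travel": [0.026,0,-0.049],"turn": 0},
])

```text
time_s: 8.2
position: [0.4841, 0.1447, 0.2567]
ee_rot: [-3.141, 0.003, -0.067]
ft_force: [-13.1, -0.3, 10.0]
gripper_width: 0.105
```

```bash
python3 d.py
python3 - <<'E'
from h import *
W=crop(grab_frame("side"),(150,90,290,220),3); cv2.imwrite("pics/s3.png",W)
E
```

```text
t 8.2 tcp [0.4841 0.1447 0.2567] rpy [-3.1408  0.0032 -0.0672] F [-13.1  -0.3  10. ] w 9.2
q [-0.67  0.03  0.33  1.86 -0.01  1.25 -0.4 ]
```

View pics/s3.png

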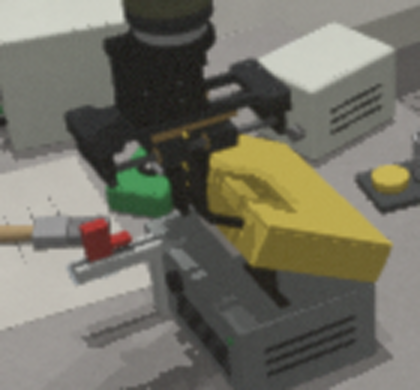

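Request:
move_arm([
  {"claw": 1,"travel": [0.008,0,-0.018],"turn": 0},
  {"claw": 1,"travel": [0.022,0,-0.031],"turn": 0},
  {"claw": 1,"travel": [0.037,0,-0.043],"turn": 0},
  {"claw": 1,"travel": [0.053,0,-0.054],"turn": 0},
  {"claw": 1,"travel": [0.069,0,-0.063],"turn": 0},
])

```text
time_s: 8.75
position: [0.5547, 0.1397, 0.3178]
ee_rot: [-3.141, -0.002, -0.067]
ft_force: [0.1, 1.5, -5.2]
gripper_width: 0.104
```

Forces are now small; continuing the arc to about 1.6 rad.

Request:
move_arm([
  {"claw": 1,"travel": [0.018,0,-0.007],"turn": 0},
  {"claw": 1,"travel": [0.036,0,-0.012],"turn": 0},
  {"claw": 1,"travel": [0.055,0,-0.016],"turn": 0},
  {"claw": 1,"travel": [0.074,0,-0.018],"turn": 0},
  {"claw": 1,"travel": [0.093,0,-0.017],"turn": 0},
])

```text
time_s: 9.25
position: [0.648, 0.1331, 0.3361]
ee_rot: [-3.142, -0.004, -0.067]
ft_force: [-2.5, 0.1, 0.9]
gripper_width: 0.106
```

Request:
move_arm([
  {"claw": 1,"travel": [0.01,0,0.001],"turn": 0},
  {"claw": 1,"travel": [0.019,0,0.002],"turn": 0},
  {"claw": 1,"travel": [0.021,0,0.003],"turn": 0},
  {"claw": 1,"travel": [0.021,0,0.003],"turn": 0},
])

```text
time_s: 9.65
position: [0.6692, 0.1316, 0.3324]
ee_rot: [-3.141, -0.006, -0.068]
ft_force: [2.8, -0.3, 5.1]
gripper_width: 0.108
```

```bash
python3 d.py
```

```text
t 9.65 tcp [0.6692 0.1316 0.3324] rpy [-3.1413 -0.0063 -0.0676] F [ 2.8 -0.3  5.1] w 9.4
q [-0.52  0.39  0.4   1.32 -0.15  1.46 -0.2 ]
```

Request:
move_arm([
  {"claw": 0.6,"travel": [0,0,0],"turn": 0},
  {"claw": 0.4,"travel": [0,0,0],"turn": 0},
  {"claw": 0.4,"travel": [0,0,0],"turn": 0},
  {"claw": 0.4,"travel": [0,0,-0.02],"turn": 0},
  {"claw": 0.4,"travel": [0,0,-0.05],"turn": 0},
])

```text
time_s: 10.15
position: [0.6662, 0.1323, 0.3779]
ee_rot: [3.14, 0.005, -0.067]
ft_force: [0.4, -0.5, 0.5]
gripper_width: 0.298
```

Request:
move_arm([
  {"claw": 0.4,"travel": [-0.05,0,-0.01],"turn": -0.1},
  {"claw": 0.4,"travel": [-0.1,0,-0.01],"turn": -0.2},
  {"claw": 0.4,"travel": [-0.15,0,-0.01],"turn": -0.35},
  {"claw": 0.4,"travel": [-0.18,0,-0.01],"turn": -0.5},
  {"claw": 0.4,"travel": [-0.2,0,0],"turn": -0.65},
])

```text
time_s: 10.65
position: [0.4656, 0.1461, 0.3814]
ee_rot: [-3.141, -0.003, 0.591]
ft_force: [-0.4, 0.5, 0.6]
gripper_width: 0.298
```

```bash
python3 d.py
python3 - <<'E'
from h import *
a=crop(grab_frame("side"),(150,70,290,220),3);b=crop(grab_frame("top"),(160,170,285,320),3)[:450]; cv2.imwrite("pics/s4.png",np.hstack([a,b]))
E
```

```text
t 10.65 tcp [0.4656 0.1461 0.3814] rpy [-3.1412e+00 -2.7000e-03  5.9120e-01] F [-0.4  0.5  0.6] w 25.9
q [-0.67 -0.07  0.29  1.71  0.02  1.5   0.22]
```

View pics/s4.png

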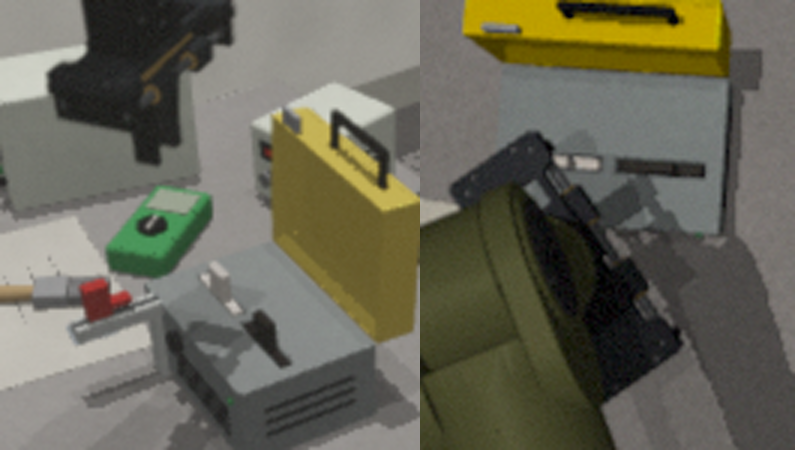

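The flap stands upright. The white plate is in the left slot and the dark plate in the right one (y −50): dark slot centre near top pixel (240,226), tab in the side view near (238,180). Checking the predicted position.

```bash
python3 - <<'E'
from h import *
t,s=grab_frame("top"),grab_frame("side")
m=mask(t,(0,0,0),(180,255,60),(220,215,256,235)); 
n,l,st,c=cv2.connectedComponentsWithStats(m); 
for i in range(1,n):
    if st[i,4]>30: print(st[i],c[i],onz(t,c[i],.09))
ys,xs=np.where(m); 
print("pred slot centre",proj(t,[.5416,.1161,.09]),"ends",[proj(t,[.5416+k*.068*.043,.1161+k*.043,.09]).round(1) for k in(1,-1)],"tab top",proj(t,[.5416,.1161,.12]), "side tab top/base",proj(s,[.5416,.1161,.12]),proj(s,[.5416,.1161,.09]))
m=mask(s,(0,0,0),(180,255,60),(225,165,252,195)); n,l,st,c=cv2.connectedComponentsWithStats(m)
for i in range(1,n):
    if st[i,4]>20: print("side",st[i],c[i])
m=mask(s,(0,0,120),(180,60,255),(212,150,235,180)); n,l,st,c=cv2.connectedComponentsWithStats(m)
for i in range(1,n):
    if st[i,4]>10: print("white",st[i],c[i])
E
python3 d.py .5416 .1161 .26 1.503
```

```text
[226 223  29   6 132] [239.66666667 225.76515152] [0.54132582 0.11728534 0.09      ]
pred slot centre [240.07552727 225.66707356] ends [array([225.2, 224.8]), array([254.9, 226.6])] tab top [238.86904133 225.38210372] side tab top/base [237.55507675 175.28651043] [238.18011014 183.46971304]
side [232 174  14  18 101] [238.13861386 182.06930693]
white [212 150  23  30 529] [223.37807183 162.50094518]
t 10.85 tcp [0.4678 0.1455 0.3803] rpy [ 3.1414e+00 -6.0000e-04  5.8060e-01] F [ 0.4 -0.1  0.6] w 26.4
q [-0.66 -0.06  0.3   1.7   0.02  1.5   0.21]
shift [0.0455 0.065  0.1204] turn -0.9224
```

Request:
move_arm([
  {"claw": -0.15,"travel": [0.015,0.02,0],"turn": -0.15},
  {"claw": -0.15,"travel": [0.03,0.04,0],"turn": -0.3},
  {"claw": -0.15,"travel": [0.045,0.065,0],"turn": -0.45},
  {"claw": -0.15,"travel": [0.0455,0.065,0],"turn": -0.6},
  {"claw": -0.15,"travel": [0.0455,0.065,0],"turn": -0.75},
])

```text
time_s: 11.35
position: [0.5435, 0.1152, 0.3795]
ee_rot: [3.141, 0.002, 1.334]
ft_force: [-0.4, 0.2, -0.9]
gripper_width: 0.565
```

Request:
move_arm([
  {"claw": -0.15,"travel": [0,0,0.03],"turn": -0.14},
  {"claw": -0.15,"travel": [0,0,0.07],"turn": -0.17},
  {"claw": -0.15,"travel": [0,0,0.11],"turn": -0.17},
  {"claw": -0.15,"travel": [0,0,0.15],"turn": -0.17},
  {"claw": -0.15,"travel": [0,0,0.16],"turn": -0.17},
])

```text
time_s: 11.85
position: [0.54, 0.1152, 0.2154]
ee_rot: [-3.134, 0.004, 1.5]
ft_force: [-0.5, -0.1, -0.5]
gripper_width: 0.576
```

```bash
python3 d.py .5416 .1165 .157 1.503
```

```text
t 11.85 tcp [0.54   0.1152 0.2154] rpy [-3.1344  0.0042  1.5   ] F [-0.5 -0.1 -0.5] w 50.1
q [-0.58  0.17  0.35  1.8  -0.06  1.19  1.29]
shift [0.0017 0.0019 0.0584] turn -0.003
```

Request:
move_arm([
  {"claw": -0.15,"travel": [0.001,0.001,0.02],"turn": 0},
  {"claw": -0.15,"travel": [0.001,0.001,0.035],"turn": 0},
  {"claw": -0.15,"travel": [0.001,0.001,0.045],"turn": 0},
  {"claw": -0.15,"travel": [0.001,0.001,0.05],"turn": 0},
  {"claw": -0.15,"travel": [0.001,0.001,0.05],"turn": 0},
])

```text
time_s: 12.35
position: [0.5427, 0.1173, 0.1703]
ee_rot: [-3.142, 0.0, 1.503]
ft_force: [-0.5, -0.6, 0.6]
gripper_width: 0.571
```

Request:
move_arm([
  {"claw": 0.1,"travel": [0,0,0],"turn": 0},
  {"claw": 0.25,"travel": [0,0,0],"turn": 0},
  {"claw": 0.6,"travel": [0,0,0],"turn": 0},
  {"claw": 0.6,"travel": [0,0,0],"turn": 0},
  {"claw": 0.6,"travel": [0,0,0],"turn": 0},
], grip_force=25)

```text
time_s: 12.85
position: [0.5428, 0.1172, 0.1708]
ee_rot: [3.141, -0.0, 1.503]
ft_force: [-0.2, -1.1, 2.9]
gripper_width: 0.34
```

```bash
python3 d.py
```

```text
t 12.85 tcp [0.5428 0.1172 0.1708] rpy [ 3.1407e+00 -2.0000e-04  1.5028e+00] F [-0.2 -1.1  2.9] w 29.6
q [-0.57  0.22  0.35  1.85 -0.08  1.09  1.31]
```

Gripped, but 6 mm higher than intended; regrasp lower.

Request:
move_arm([
  {"claw": 0.15,"travel": [0,0,0],"turn": 0},
  {"claw": 0.15,"travel": [0,0,0],"turn": 0},
  {"claw": 0.15,"travel": [-0.0005,-0.001,0.006],"turn": 0},
  {"claw": 0.15,"travel": [-0.0005,-0.001,0.006],"turn": 0},
  {"claw": 0.15,"travel": [-0.0005,-0.001,0.006],"turn": 0},
])

```text
time_s: 13.35
position: [0.5412, 0.1169, 0.1638]
ee_rot: [-3.141, 0.0, 1.503]
ft_force: [-0.3, -0.5, -0.7]
gripper_width: 0.426
```

Request:
move_arm([
  {"claw": 0.25,"travel": [0,0,0],"turn": 0},
  {"claw": 0.6,"travel": [0,0,0],"turn": 0},
  {"claw": 0.6,"travel": [0,0,0],"turn": 0},
  {"claw": 0.6,"travel": [0,0,0],"turn": 0},
], grip_force=30)

```text
time_s: 13.75
position: [0.5415, 0.1168, 0.1643]
ee_rot: [3.141, 0.0, 1.503]
ft_force: [-0.1, -0.6, -1.0]
gripper_width: 0.34
```

Request:
move_arm([
  {"claw": 0.6,"travel": [0,0,-0.005],"turn": 0},
  {"claw": 0.6,"travel": [0,0,-0.01],"turn": 0},
  {"claw": 0.6,"travel": [0,0,-0.02],"turn": 0},
  {"claw": 0.6,"travel": [0,0,-0.03],"turn": 0},
  {"claw": 0.6,"travel": [0,0,-0.04],"turn": 0},
])

```text
time_s: 14.25
position: [0.5417, 0.1169, 0.2055]
ee_rot: [3.141, -0.0, 1.503]
ft_force: [0.1, 0.6, -0.9]
gripper_width: 0.343
```

```bash
python3 d.py
```

```text
t 14.25 tcp [0.5417 0.1169 0.2055] rpy [ 3.1408e+00 -4.0000e-04  1.5030e+00] F [ 0.1  0.6 -0.9] w 29.9
q [-0.57  0.18  0.35  1.82 -0.07  1.16  1.3 ]
```

Request:
move_arm([
  {"claw": 0.6,"travel": [0,0,-0.015],"turn": 0},
  {"claw": 0.6,"travel": [0,0,-0.035],"turn": 0},
  {"claw": 0.6,"travel": [0,0,-0.06],"turn": 0},
  {"claw": 0.6,"travel": [0,0,-0.085],"turn": 0},
  {"claw": 0.6,"travel": [0,0,-0.105],"turn": 0},
])

```text
time_s: 14.75
position: [0.5418, 0.1168, 0.3121]
ee_rot: [3.139, -0.001, 1.503]
ft_force: [0.8, -0.6, -1.5]
gripper_width: 0.337
```

Run:
```python
from h import *
t,s=grab_frame("top"),grab_frame("side")
g=cv2.cvtColor(cv2.imread("pics/top0.png"),6).astype(float)
def cross(v,x0,th):
    i=[k for k in range(len(v)-1) if (v[k]-th)*(v[k+1]-th)<0]
    k=i[0]; return x0+k+(th-v[k])/(v[k+1]-v[k])
L,Rr=[],[]
for r in range(142,157):
    L.append((cross(g[r,357:368],357,(g[r,358:361].mean()+g[r,365:368].mean())/2),r)); Rr.append((cross(g[r,372:383],372,(g[r,373:375].mean()+g[r,380:383].mean())/2),r))
for n,E in(("L",L),("R",Rr)):
    E=np.array(E); k=np.polyfit(E[:,1],E[:,0],1); p=onz(t,(np.polyval(k,140),140),.165); q=onz(t,(np.polyval(k,158),158),.165); d=p-q
    print(n,k,"res",np.std(E[:,0]-np.polyval(k,E[:,1])),"yaw",np.arctan2(d[1],d[0]),p[:2],q[:2])
# front/back edges in columns
F=[]
for c in range(365,375):
    v=g[154:163,c]; F.append((c,cross(v,154,(g[154:156,c].mean()+g[161:163,c].mean())/2)))
F=np.array(F);k=np.polyfit(F[:,0],F[:,1],1);p=onz(t,(364,np.polyval(k,364)),.165);q=onz(t,(376,np.polyval(k,376)),.165);d=p-q
print("front yaw",np.arctan2(-d[0],d[1]),p[:2],q[:2])
# side view housing top edges
gs=cv2.imread("pics/side0.png"); m=mask({"image":gs},(0,0,165),(180,40,255),(362,190,395,212))
c=max(cv2.findContours(m,0,2)[0],key=cv2.contourArea); b=cv2.approxPolyDP(c,3,True)[:,0]
print([(p.tolist(),onz(s,p,.165)[:2].round(4).tolist()) for p in b])
print("lens glass",[onz(s,p,.14)[:2].round(4).tolist() for p in((367.8,215.1),(368.3,215.6))])
```

```text
L [2.09037013e-02 3.59234836e+02] res 0.12301092183497069 yaw 0.0031278314735936545 [ 0.77150098 -0.2279001 ] [ 0.72176417 -0.22805567]
R [4.08183542e-02 3.70568701e+02] res 1.6965902490703504 yaw 0.02100987670177716 [ 0.77108841 -0.26648371] [ 0.72136361 -0.26752858]
front yaw 0.026449887233634898 [ 0.71952403 -0.23200459] [ 0.72038996 -0.26473541]
[([392, 202], [0.7707, -0.2695]), ([382, 195], [0.7708, -0.234]), ([369, 202], [0.7231, -0.2349]), ([378, 209], [0.7219, -0.2683])]
lens glass [[0.7072, -0.2512], [0.7069, -0.2534]]
```

Request:
move_arm([
  {"claw": 0.6,"travel": [-0.01,0.002,0],"turn": 0},
  {"claw": 0.6,"travel": [-0.03,0.006,0],"turn": 0},
  {"claw": 0.6,"travel": [-0.055,0.011,0],"turn": 0},
  {"claw": 0.6,"travel": [-0.085,0.016,0],"turn": 0},
  {"claw": 0.6,"travel": [-0.115,0.022,0],"turn": 0},
])

```text
time_s: 15.35
position: [0.5548, -0.0012, 0.3076]
ee_rot: [-3.139, 0.001, 1.503]
ft_force: [0.4, 0.2, -0.8]
gripper_width: 0.34
```

Request:
move_arm([
  {"claw": 0.6,"travel": [-0.03,0.006,0],"turn": 0},
  {"claw": 0.6,"travel": [-0.06,0.012,0],"turn": 0},
  {"claw": 0.6,"travel": [-0.09,0.018,0],"turn": 0},
  {"claw": 0.6,"travel": [-0.12,0.024,0],"turn": 0},
  {"claw": 0.6,"travel": [-0.15,0.03,0],"turn": 0},
])

```text
time_s: 15.85
position: [0.5743, -0.153, 0.3076]
ee_rot: [-3.139, 0.0, 1.502]
ft_force: [-0.2, 0.4, -1.0]
gripper_width: 0.338
```

Request:
move_arm([
  {"claw": 0.6,"travel": [-0.03,0.006,0.01],"turn": -0.02},
  {"claw": 0.6,"travel": [-0.055,0.01,0.02],"turn": -0.04},
  {"claw": 0.6,"travel": [-0.08,0.014,0.035],"turn": -0.06},
  {"claw": 0.6,"travel": [-0.095,0.017,0.05],"turn": -0.078},
  {"claw": 0.6,"travel": [-0.1,0.018,0.06],"turn": -0.078},
])

```text
time_s: 16.35
position: [0.5844, -0.2549, 0.2464]
ee_rot: [-3.137, 0.001, 1.577]
ft_force: [-1.0, 0.4, -1.9]
gripper_width: 0.344
```

Request:
move_arm([
  {"claw": 0.6,"travel": [0,0,0.003],"turn": 0},
  {"claw": 0.6,"travel": [0,0,0.005],"turn": 0},
  {"claw": 0.6,"travel": [0,0,0.005],"turn": 0},
])

```text
time_s: 16.65
position: [0.587, -0.2506, 0.2443]
ee_rot: [3.141, -0.001, 1.583]
ft_force: [0.6, 0.8, -2.0]
gripper_width: 0.338
```

```bash
python3 d.py .587 -.251 .247 1.581
python3 - <<'E'
from h import *
f,g=grab_frame("side"),grab_frame("top")
for n,i in(("sf",f),("tf",g)): cv2.imwrite(f"pics/{n}.png",i["image"])
cv2.imwrite("pics/s5.png",np.hstack([crop(f,(180,120,420,300),5/3),crop(g,(170,100,410,280),5/3)]))
E
```

```text
t 16.65 tcp [ 0.587  -0.2506  0.2443] rpy [ 3.1413e+00 -8.0000e-04  1.5827e+00] F [ 0.6  0.8 -2. ] w 29.4
q [-0.1   0.36  0.59  1.57 -0.2   1.28  2.1 ]
shift [-0.0004  0.     -0.0027] turn 0.0017
```

View pics/s5.png

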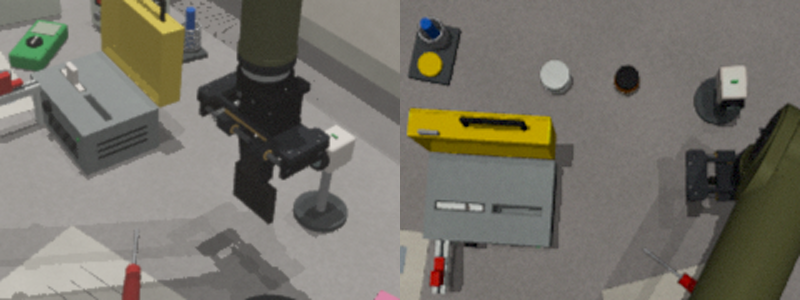

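The dark plate hangs upright in front of the camera, the white plate is still seated, the flap is upright and the cap is out. Raising 2.5 mm, then checking the plate's corners numerically.

Request:
move_arm([
  {"claw": 0.6,"travel": [0,0,-0.002],"turn": 0},
  {"claw": 0.6,"travel": [0,0,-0.0025],"turn": 0},
  {"claw": 0.6,"travel": [0,0,-0.0025],"turn": 0},
  {"claw": 0.6,"travel": [0,0,-0.0025],"turn": 0},
  {"claw": 0.6,"travel": [0,0,-0.0025],"turn": 0},
])

```text
time_s: 17.25
position: [0.5866, -0.252, 0.2468]
ee_rot: [3.142, -0.0, 1.581]
ft_force: [0.1, -0.3, -1.0]
gripper_width: 0.34
```

```bash
python3 d.py
python3 - <<'E'
from h import *
f=grab_frame("side")
for n,z in(("bottom",.1075),("paneltop",.1725)): print(n,[proj(f,[.582,-.251+k*.04,z]).round(1).tolist() for k in(1,-1)])
m=mask(f,(0,0,0),(180,255,62),(300,205,350,265)); c=max(cv2.findContours(m,0,2)[0],key=cv2.contourArea)
print(cv2.approxPolyDP(c,2,True)[:,0].tolist())
W=crop(f,(295,180,395,265),6); cv2.imwrite("pics/s6.png",W)
E
```

```text
t 17.25 tcp [ 0.5866 -0.252   0.2468] rpy [ 3.1415e+00 -1.0000e-04  1.5810e+00] F [ 0.1 -0.3 -1. ] w 29.5
q [-0.1   0.35  0.59  1.56 -0.2   1.29  2.1 ]
bottom [[319.3, 235.3], [340.3, 253.7]]
paneltop [[320.7, 216.1], [342.6, 234.3]]
[[324, 205], [321, 236], [341, 253], [345, 234], [340, 228], [345, 217], [349, 220], [349, 226], [349, 205]]
```

View pics/s6.png

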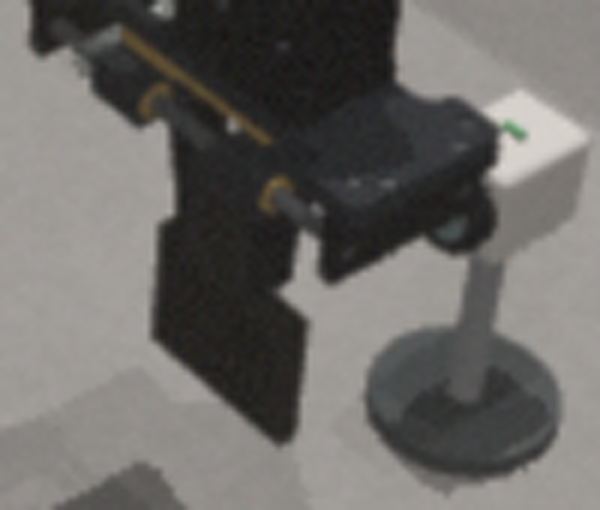

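Plate corners match the prediction to 1–2 px, and the plate hangs upright and still. Handing in.

```bash
python3 -c "
from workcell import finish_job
print(finish_job())"
```

```text
the job is handed in; nothing more can be done
None
```

The job is handed in after about 17 s of robot time, with the dark plate held in front of the inspection camera. No verdict came back.

- **Lock:** I pulled the cap about 24.6 mm. At the end the force rose to 23 N with almost no further motion, so it was at its stop.
- **Flap:** I swung it by its handle to about 1.6 rad. It stayed upright after I let go.
- **Plates:** The dark plate was in the right-hand slot and came up without resistance. In the pictures taken after the lift, the white plate is still in its slot.
- **Showing the plate:** I aimed the middle of the panel 12 cm in front of the lens at 0.14 m height. The final tool pose was within about 1 mm of that target. The gripper stayed at 29.5 mm on the 30 mm tab.

**Last checks:**
- The plate's bottom corners were within 1–2 px (a few mm) of where I predicted.
- The two views disagreed by about 4 mm on the camera's sideways position, and by about 2–3° on its heading. I used the middle values.
- Before the lift I had to release and regrip the plate once, 6 mm lower.
- I saw no bystanders moved in the views I took, but I did not measure each one.

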